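Make room on the pipe rail and hang up the second pair of ear defenders

TASK

Slide the pair of ear defenders that hangs in the middle of the pipe rail all the way along to one end of the bar, whichever you like, without lifting it off. Then hang the other pair, the one standing on the bench, over the bar beside it, squarely, with one cup on each side and its padded crown resting on the bar; lower it on, do not drop it. Leave both pairs hanging still, and everything else on the bench where it is.

Things in the scene. Friction and masses are not known exactly. Their poses are not given: they have to be found in the camera images.
- rail: Steel pipe rail fixed to the bench: level bar 21 mm in diameter along its y, bar top 175 mm above the bench, on two 21 mm posts at y = -120 and +120 mm with foot flanges 70 mm across, 6 high. Dark elbow collars, 31 mm in diameter (5 mm proud of the bar), leave a bare bar from y = -104 to +104 mm. Origin: on the bench below the middle of the bar; x across the bar, z up.
- rail_top (a point): Top of the bar at the middle of its length, 175 mm above the bench; axes as the rail's.
- hung: Ear defenders hanging over the bar near its middle, the crown on the bar, a cup on each side, cup bottoms 25 mm above the bench. Same rigid shape and axes as the standing pair. It slides along the bar with 1 to 2 N; its band meets an elbow collar when the crown is 89 mm from the middle. Origin: centre of its underside, level with the cup bottoms.
- hung_crown (a point): Middle of the underside of the hanging pair's headband, where it bears on the bar, 150 mm above its origin; axes as the body's.
- loose: Ear defenders standing upright on their cups on the bench: rigid throughout, about 0.2 kg, 162 mm high. The headband arch lies in the body's x-z plane, the two grey cups at -x and +x: 182 mm wide over all, cups 74 mm wide (y) and 84 high, 98 mm clear between them. Half a turn about z gives the same shape. Origin: centre of its underside on the bench, z up.
- loose_crown (a point): Middle of the underside of the standing pair's headband, 150 mm above its origin; axes as the body's. Here, for 10 mm either side along x, the grey padded crown is level: 30 mm wide along y with flat upright sides (grasp it there) and 12 mm thick upwards from this point; beyond, the band curves down.
- compound_bar: Bystander: reddish-brown bar of polishing compound, 42 x 75 x 34 mm, on the bench under the rail. Origin: centre of its underside.
- stone: Bystander: narrow grey sharpening stone on a dark wooden base, 190 mm long (along its x), 44 wide, 34 high, near the middle of the bench. Origin: centre of its underside.
- felt_wheel: Bystander: polishing wheel lying flat, 130 mm across, 34 thick. Origin: centre of its underside.
- paste_tin: Bystander: plain metal tin, 76 mm across, 85 high. Origin: centre of its underside.
- cup: Bystander: white cup, 80 mm across, 95 high. Origin: centre of its underside.
- knife: Bystander: knife with a pale wooden handle, about 285 mm long, lying flat beyond the rail. Origin: where handle and blade meet, on the bench.
- wrench: Bystander: dark steel wrench, 200 mm long, lying flat. Origin: centre of its underside.

How it is judged:
By the outcome, as a careful person would: the job done as asked, in the order asked, and still so for the second after the job is handed in, with the robot touching nothing.
It also fails if it takes over 61 s, if anything falls off the work surface, if the arm or the gripper's body presses on something with over 40 N, if the wrist force passes 120 N, or if a joint passes its speed limit or range.

ROBOT

A 7-joint arm with a two-finger parallel gripper is mounted at the origin on the work surface. World frame = base frame: x ahead of the robot, y to its left, z up, the work surface at z = 0. Lengths are in m, angles in rad, forces in N, time in s.
With the tool pointing down it reaches from about 0.425 to 0.925 m from the base axis. Payload 6.8 kg.
Tool frame: the origin (TCP) lies on the front face of the gripper's body, between the roots of the fingers; the fingertips stand 73 mm ahead of it and the grasp point (between the pads) lies 54 mm ahead of it (env.nose_length is the distance from the TCP to the fingertips, in m); z points along the fingers, y is the direction in which the jaws open and shut (so a half turn about z gives the same grasp; the last joint's range is limited). The gripper opens to 85 mm and grips with 20 to 120 N. Pads are 22 mm wide; open, the fingers measure 114 mm over their backs; the gripper's body (76 mm by 85 mm) begins 54 mm behind the grasp point. The pads swing forward as they close: fully open they stand 13 mm farther back than shut.
Start: joints at [1.004, 0.477, 0.022, 1.555, -0.011, 1.109, -0.083], TCP at [0.299, -0.605, 0.304] pointing down, gripper open.
Joint ranges: [-2.96, 2.96], [-0.34, 2.1], [-1.41, 1.46], [0.24, 2.44], [-1.37, 4.51], [0.17, 1.92], [-2.96, 2.96]. Speed limits (rad/s): [2.39, 2.39, 3.14, 3.14, 3.14, 3.14, 3.14].

INTERFACE

Orientations are given as a unit quaternion [w, x, y, z].
In Python, from cell import env, kin, camera, calibration, job gives the robot as it stands. The module is installed in compiled form; this text tells all that it offers. Calls block until the motion is done:
- env.reach(position, orientation): joint-space move of the TCP to a pose.
- env.movel(position, velocity=0.15, rot=None, stop_force=None): straight line of the TCP; rot=None keeps the orientation; velocity is the mean speed in m/s. With stop_force (N) it stops when the force on the tool has changed by that much, and returns True; else False.
- env.goto_joints(angles): joint-space move.
- env.grip(opening, f_grip=None): finger opening in m; f_grip is the grip in N (None keeps the last); returns when the fingers have stopped.
- env.dwell(seconds).
- kin.inverse_kinematics(position, orientation): joint angles nearest the present ones, or None.
- env.get_state(): the state.
- camera(name): name is "scene" or "side" or "wrist"; returns (picture, depth): 384x512x3 uint8, blue, green, red; 384x512 float32, m along the optical axis (not along the pixel's ray), 0 where there is no reading.
- calibration(name): a dict with "fx", "fy", "cx", "cy" (pixels), "rvec" (rotation vector, rad) and "tvec" (3), from world to camera coordinates, as OpenCV has them. Camera axes: x right, y down, z forward; pixel columns grow to the right and rows downward; lengths in m; the calibration is good to about 2 mm. The wrist camera is an equidistant fisheye: a pixel r from the principal point sees the ray r / f radians off the axis. A picture is of the moment at which its call begins: read the wrist's pose just before it. calibration takes no time and is no camera call; for the wrist camera it gives the pose at the moment of the call.
A pose or a line that the arm cannot do raises env.PlanningError and nothing moves.
- job.job_done(): hands the job in, once; it reports no verdict.
The state is a dict: "time": time; "qpos": joint angles; "joint_velocities": joint speeds; "joint_torque": joint torques, N m; "tcp_pos": TCP position; "orientation": TCP orientation; "force": force on the tool from outside, world axes, zero at the start; "torque": the same for the moment, N m; "opening": finger opening in m.
Only numpy, scipy, OpenCV 4.12 (cv2) and the standard library are available. Lean on these libraries where they do the work, as an engineer would, in place of code of your own. Each camera call takes 0.05 s, during which the arm holds its last target.

## Working session

There is one attempt and no reset: what is moved stays moved. The work goes in short steps, each a Python script; the robot and the scene stay as the last script left them, time stands still between calls to the robot, and variables do not carry over. Pictures are saved under pics/ and viewed, and the job is handed in when it is done.

```bash
ls; mkdir -p pics
python3 - <<'E'
from cell import env,kin,camera,calibration,job
import cv2,numpy as np
s=env.get_state();print({k:np.round(v,3) for k,v in s.items()})
for n in ["scene","side","wrist"]:
    c=calibration(n);print(n,{k:np.round(v,4) for k,v in c.items()})
    p,d=camera(n);cv2.imwrite(f"pics/{n}0.png",p);np.save(f"pics/{n}0.npy",d)
    np.savez(f"pics/{n}0cal.npz",**c)
E
```

```text
pics
{'time': np.float64(0.0), 'qpos': array([ 1.004,  0.478,  0.022,  1.556, -0.012,  1.109, -0.083]), 'joint_velocities': array([-0.   ,  0.   , -0.001,  0.   ,  0.001,  0.001,  0.   ]), 'joint_torque': array([ 1.0000e-03, -5.9645e+01,  1.6080e+00, -2.8120e+01,  1.2000e-02,
        9.0000e-03, -0.0000e+00]), 'tcp_pos': array([ 0.299, -0.605,  0.303]), 'orientation': array([-0.001,  0.974,  0.227, -0.   ]), 'force': array([ 0.31 , -0.279,  0.881]), 'torque': array([-0.042, -0.028,  0.034]), 'opening': np.float64(0.086)}
scene {'fx': np.float64(371.0516), 'fy': np.float64(371.0516), 'cx': np.float64(258.8981), 'cy': np.float64(198.6312), 'rvec': array([ 0.7633,  2.5362, -1.1924]), 'tvec': array([ 0.4487, -0.0692,  1.4533])}
side {'fx': np.float64(389.9515), 'fy': np.float64(389.9515), 'cx': np.float64(252.5451), 'cy': np.float64(186.6995), 'rvec': array([ 0.1287, -2.7094,  1.5133]), 'tvec': array([0.5303, 0.1439, 1.3709])}
wrist {'fx': np.float64(297.3186), 'fy': np.float64(297.3186), 'cx': np.float64(258.5825), 'cy': np.float64(192.8985), 'rvec': array([-2.4192,  1.5036,  0.2537]), 'tvec': array([-0.6743, -0.0414,  0.3808])}
```

View pics/scene0.png

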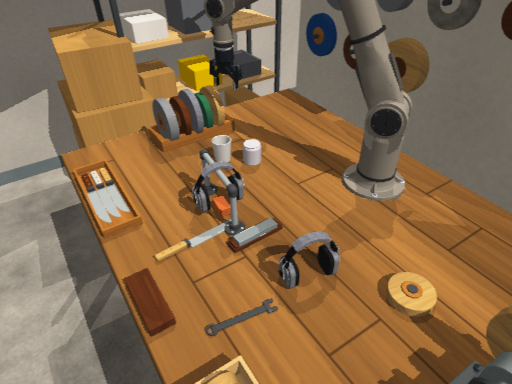

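View pics/side0.png

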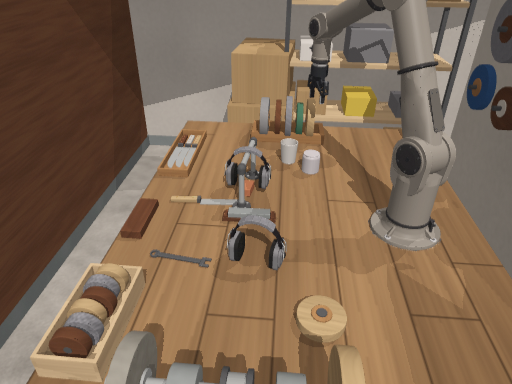

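View pics/wrist0.png

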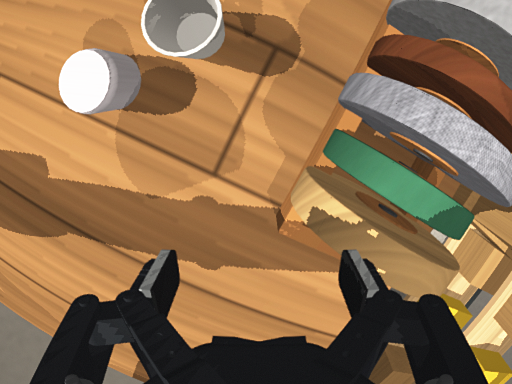

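The scene view shows the rail with its near post at about (235,205), the hung pair at (218,185) and the standing pair at (310,258). The side view shows the hung pair at (248,170) and the standing pair at (257,240). Next I'll measure with depth.

```bash
cat > h.py <<'E'
import numpy as np,cv2
from scipy.spatial.transform import Rotation as R
def cloud(d,c):
    h,w=d.shape;v,u=np.mgrid[:h,:w]
    x=np.stack([(u-c['cx'])/c['fx']*d,(v-c['cy'])/c['fy']*d,d],-1)
    Rm=R.from_rotvec(np.ravel(c['rvec'])).as_matrix()
    return (x-np.ravel(c['tvec']))@Rm
def proj(p,c):
    return cv2.projectPoints(np.asarray(p,float).reshape(-1,1,3),c['rvec'],c['tvec'],np.array([[c['fx'],0,c['cx']],[0,c['fy'],c['cy']],[0,0,1.]]),None)[0][:,0]
E
python3 - <<'E'
from h import *
tot=[]
for n in ["scene","side"]:
    c=np.load(f"pics/{n}0cal.npz");d=np.load(f"pics/{n}0.npy");p=cv2.imread(f"pics/{n}0.png");W=cloud(d,c)
    ok=d>0
    tb=ok&(abs(W[...,2])<.02)&(W[...,0]>.3)&(W[...,0]<.9)&(abs(W[...,1])<.4)
    print(n,'table z med',np.median(W[tb][:,2]),tb.sum())
    m=ok&(W[...,2]>.02)&(W[...,2]<.25)&(W[...,0]>.3)&(W[...,0]<1.1)&(abs(W[...,1])<.5)
    # top view
    P=W[m];C=p[m]
    img=np.zeros((600,800,3),np.uint8)
    o=np.argsort(P[:,2])
    for q,cc in zip(P[o],C[o]):
        cv2.circle(img,(int(400-q[1]*800),int(600-(q[0]-.35)*800)),1,cc.tolist(),-1)
    for x in np.arange(.4,1.1,.1):cv2.putText(img,f"{x:.1f}",(0,int(600-(x-.35)*800)),0,.5,(255,255,255))
    cv2.imwrite(f"pics/top_{n}.png",img)
    hi=m&(W[...,2]>.155)&(W[...,2]<.2); Q=W[hi]
    print(len(Q))
    nlab,lab=cv2.connectedComponents(hi.astype(np.uint8))
    for i in range(1,nlab):
        q=W[lab==i]
        if len(q)>5: 
            uv=np.argwhere(lab==i).mean(0); print(i,len(q),uv,q.mean(0).round(3),q.min(0).round(3),q.max(0).round(3))
E
```

```text
scene table z med 0.0006772693047187728 32149
846
1 622 [171.00321543 216.96302251] [ 0.582 -0.18   0.175] [ 0.521 -0.324  0.155] [ 0.636 -0.058  0.191]
2 224 [237.21875 310.875  ] [0.509 0.216 0.16 ] [0.472 0.195 0.155] [0.546 0.235 0.165]
side table z med -0.0002411431984751907 20739
549
1 391 [153.45012788 247.03324808] [ 0.57  -0.175  0.174] [ 0.515 -0.315  0.155] [ 0.626 -0.055  0.188]
2 158 [219.33544304 256.80379747] [0.502 0.219 0.159] [0.469 0.195 0.155] [0.534 0.239 0.164]
```

View pics/top_scene.png

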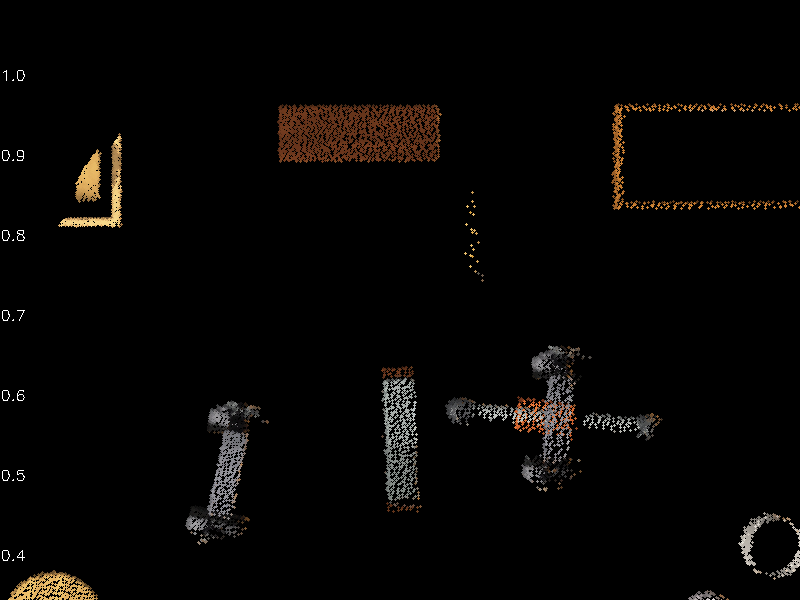

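View pics/top_side.png

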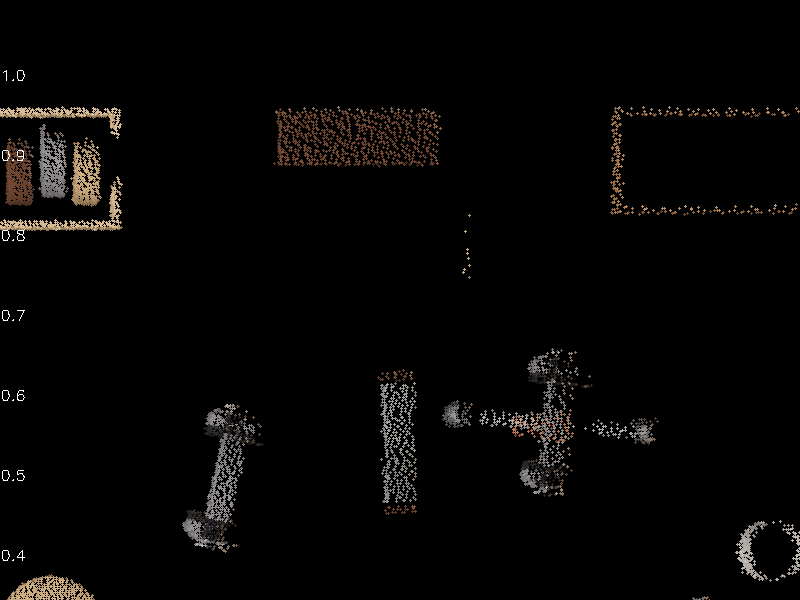

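Run:
```python
import cv2
for n,(y,x,s) in {"scene":((120,160,200),)*1+() and ((125,170),(190,190),4)}.items() if 0 else {"scene":(130,180,4),"side":(125,180,4)}.items():
    p=cv2.imread(f"pics/{n}0.png")[y:y+150,x:x+180];cv2.imwrite(f"pics/crop_{n}.png",cv2.resize(p,None,fx=4,fy=4,interpolation=2))
```

```text
(no output)
```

View pics/crop_scene.png

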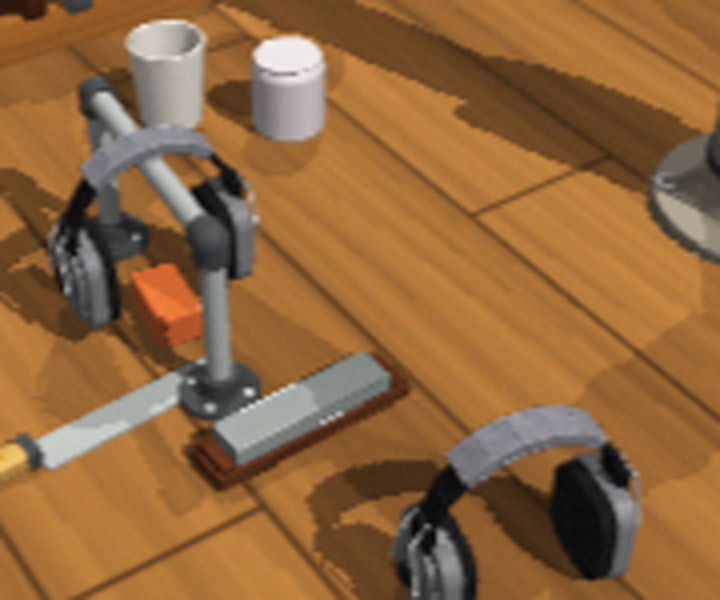

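View pics/crop_side.png

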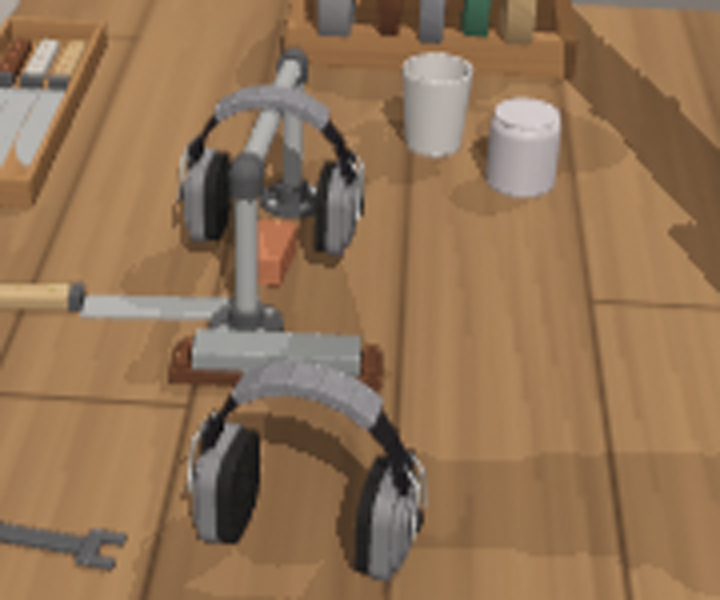

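```bash
cat >> h.py <<'E'
def down(yaw): # tool down, tool y = -(rail y rotated by yaw)
    q=(R.from_euler('z',yaw)*R.from_euler('x',np.pi)).as_quat();return [q[3],q[0],q[1],q[2]]
def fcloud(d,c):
    h,w=d.shape;v,u=np.mgrid[:h,:w];a=(u-c['cx'])/c['fx'];b=(v-c['cy'])/c['fy'];th=np.hypot(a,b)
    k=np.tan(np.minimum(th,1.45))/np.maximum(th,1e-9)
    x=np.stack([a*k*d,b*k*d,d],-1)
    Rm=R.from_rotvec(np.ravel(c['rvec'])).as_matrix()
    return (x-np.ravel(c['tvec']))@Rm
def fray(uv,c,z):
    uv=np.atleast_2d(uv).astype(float);a=(uv[:,0]-c['cx'])/c['fx'];b=(uv[:,1]-c['cy'])/c['fy'];th=np.hypot(a,b)
    s=np.sin(th)/np.maximum(th,1e-9);r=np.stack([a*s,b*s,np.cos(th)],-1)
    Rm=R.from_rotvec(np.ravel(c['rvec'])).as_matrix();r=r@Rm;o=-Rm.T@np.ravel(c['tvec'])
    return o+r*((z-o[2])/r[:,2])[:,None]
def ray(uv,c):
    x=np.array([(uv[0]-c['cx'])/c['fx'],(uv[1]-c['cy'])/c['fy'],1.]);Rm=R.from_rotvec(np.ravel(c['rvec'])).as_matrix()
    r=Rm.T@x;return -Rm.T@np.ravel(c['tvec']),r/np.linalg.norm(r)
def tri(u1,c1,u2,c2):
    o1,r1=ray(u1,c1);o2,r2=ray(u2,c2)
    t=np.linalg.lstsq(np.stack([r1,-r2],1),o2-o1,rcond=None)[0];a=o1+t[0]*r1;b=o2+t[1]*r2
    return (a+b)/2,np.linalg.norm(a-b)
E
python3 - <<'E'
from h import *
cs=np.load("pics/scene0cal.npz");cd=np.load("pics/side0cal.npz")
print('near collar',tri((232.5,190.7),cs,(241.5,168.8),cd));print('far',tri((203.7,153),cs,(253,141),cd))
for n in ["scene","side"]:
    c=np.load(f"pics/{n}0cal.npz");d=np.load(f"pics/{n}0.npy");W=cloud(d,c)
    m=(d>0)&(W[...,2]>.14)&(abs(W[...,0]-.5)<.06)&(abs(W[...,1]-.215)<.05)
    P=W[m];mu=P.mean(0);e=np.linalg.svd(P[:,:2]-mu[:2],full_matrices=False)[2][0];print(n,mu,e,np.degrees(np.arctan(e[1]/e[0])))
from cell import env,kin,camera,calibration
yaw=np.radians(-4.4)
for y in (yaw,yaw+np.pi):
    print(np.round(kin.inverse_kinematics([.575,-.19,.42],down(y)),2))
E
```

```text
near collar (array([ 0.58128794, -0.08046635,  0.15688314]), np.float64(0.0014427118186999888))
far (array([ 0.56041917, -0.32103954,  0.15787982]), np.float64(0.0027346743994798414))
scene [0.51335449 0.21610185 0.15537655] [ 0.97236098 -0.2334826 ] -13.502194018919313
side [0.49961922 0.22150875 0.15395787] [-0.98106987  0.19365408] -11.166109639832571
[ 0.29  0.28 -0.09  1.57  0.03  1.29 -1.46]
[ 0.69  0.34 -0.63  1.54  0.21  1.32  1.54]
```

Run:
```python
from h import *
from cell import env,kin,camera,calibration
yaw=np.radians(-5)
env.reach([.571,-.20,.40],down(yaw))
env.dwell(.3)
c=calibration("wrist");p,d=camera("wrist");cv2.imwrite("pics/w1.png",p);np.save("pics/w1.npy",d);np.savez("pics/w1cal.npz",**c)
s=env.get_state();print(s['time'],s['tcp_pos'],s['orientation'],s['qpos'].round(2))
Rm=R.from_rotvec(np.ravel(c['rvec'])).as_matrix();print(-Rm.T@np.ravel(c['tvec']),Rm[2])
```

```text
2.3083 [ 0.57088924 -0.20037179  0.39991332] [ 8.36886820e-07  9.99035993e-01 -4.38985197e-02 -7.31036900e-05] [ 0.3   0.29 -0.08  1.6   0.02  1.25 -1.45]
[ 0.6555096  -0.20762605  0.46967859] [-0.32531313  0.02840074 -0.94517975]
```

View pics/w1.png

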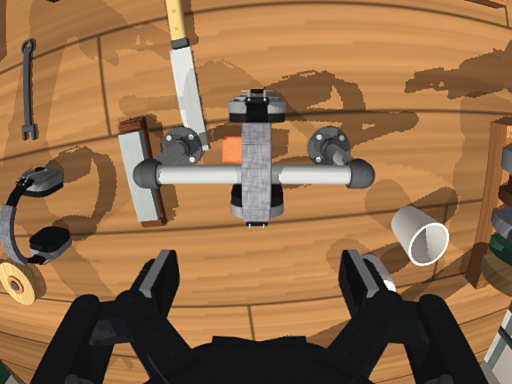

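The wrist picture shows the bar along row ~174, collars at columns ~149 and ~359, and the hung crown at columns 243–271. I'll locate the bar edges and crown sides precisely.

```bash
python3 - <<'E'
from h import *
p=cv2.imread("pics/w1.png");d=np.load("pics/w1.npy");c=np.load("pics/w1cal.npz");W=fcloud(d,c)
hsv=cv2.cvtColor(p,cv2.COLOR_BGR2HSV)
g=(hsv[...,1]<45)&(hsv[...,2]>70)
mids=[]
for u in list(range(172,236,4))+list(range(276,338,4)):
    r=np.where(g[155:200,u])[0]+155
    # contiguous
    mids.append((u,r.min(),r.max(),(r.min()+r.max())/2))
print(mids[::4])
M=np.array(mids);A=fray(M[:,[0,3]],c,.1645)
f=np.polyfit(A[:,1],A[:,0],1);print('axis x=',f,'yaw',np.degrees(-np.arctan(f[0])),'res',np.std(np.polyval(f,A[:,1])-A[:,0]))
lo=fray(M[:,[0,1]],c,.1645);hi=fray(M[:,[0,2]],c,.1645);print('width',np.median(np.linalg.norm(lo-hi,axis=1)))
print('depth bar', [W[174,u].round(4).tolist() for u in (190,210,256,290,320)])
# dark collar extents on row
v=hsv[174,:,2];print('row174',[(u,int(v[u]),int(hsv[174,u,1])) for u in list(range(128,170,2))+list(range(336,380,2))])
for r in (160,165,170,175,180,185):
    s=hsv[r];print(r,[(u,int(s[u,1]),int(s[u,2])) for u in (239,240,241,242,243,244,245,268,269,270,271,272,273,274)])
E
python3 -c "
import cv2;p=cv2.imread('pics/w1.png')[80:240,130:380];cv2.imwrite('pics/w1c.png',cv2.resize(p,None,fx=3.2,fy=3.2,interpolation=0))"
```

```text
[(172, np.int64(155), np.int64(183), np.float64(169.0)), (188, np.int64(156), np.int64(183), np.float64(169.5)), (204, np.int64(165), np.int64(183), np.float64(174.0)), (220, np.int64(165), np.int64(183), np.float64(174.0)), (276, np.int64(165), np.int64(183), np.float64(174.0)), (292, np.int64(165), np.int64(183), np.float64(174.0)), (308, np.int64(165), np.int64(183), np.float64(174.0)), (324, np.int64(165), np.int64(183), np.float64(174.0))]
axis x= [0.0955115  0.59343774] yaw -5.4558558965776625 res 0.0028603632213897398
width 0.020115273568688995
depth bar [[0.5811, -0.129, 0.1744], [0.5791, -0.1504, 0.1745], [0.5782, -0.1984, 0.1875], [0.5717, -0.2329, 0.1747], [0.5688, -0.2646, 0.1738]]
row174 [(128, 200, 8), (130, 200, 5), (132, 171, 9), (134, 91, 6), (136, 99, 3), (138, 102, 5), (140, 93, 0), (142, 95, 5), (144, 96, 5), (146, 99, 8), (148, 96, 5), (150, 100, 0), (152, 95, 5), (154, 68, 0), (156, 115, 9), (158, 143, 9), (160, 222, 6), (162, 219, 6), (164, 218, 5), (166, 221, 7), (168, 220, 7), (336, 224, 8), (338, 224, 7), (340, 224, 7), (342, 224, 8), (344, 224, 7), (346, 22
[... 845 characters left out ...]
271, 3, 100), (272, 10, 134), (273, 7, 137), (274, 8, 135)]
175 [(239, 8, 202), (240, 8, 203), (241, 0, 162), (242, 8, 159), (243, 8, 162), (244, 6, 165), (245, 6, 166), (268, 7, 179), (269, 6, 176), (270, 8, 136), (271, 2, 112), (272, 8, 150), (273, 8, 154), (274, 10, 152)]
180 [(239, 7, 193), (240, 8, 193), (241, 2, 162), (242, 6, 161), (243, 8, 168), (244, 6, 172), (245, 6, 176), (268, 7, 173), (269, 7, 175), (270, 8, 129), (271, 5, 100), (272, 9, 135), (273, 9, 137), (274, 8, 136)]
185 [(239, 57, 9), (240, 26, 10), (241, 4, 61), (242, 5, 159), (243, 6, 174), (244, 6, 176), (245, 7, 176), (268, 7, 174), (269, 6, 176), (270, 6, 133), (271, 6, 44), (272, 46, 11), (273, 0, 9), (274, 36, 14)]
```

View pics/w1c.png

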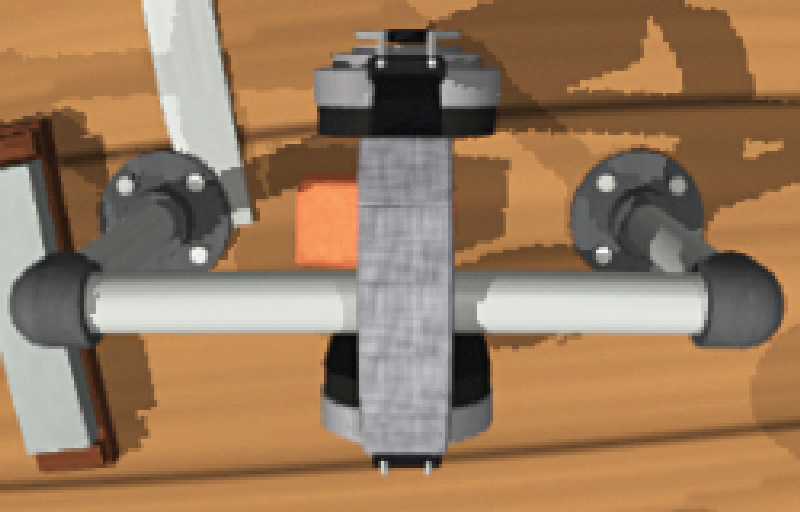

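Run:
```python
from h import *
c=np.load("pics/w1cal.npz");
L,Rr=fray([(204,174),(324,174)],c,.1645);e=(L-Rr)[:2];print(L,Rr,'yaw',np.degrees(np.arctan2(-e[0],e[1])))
E=fray([(158.8,174),(350.8,174)],c,.170);print('bare ends',E,np.linalg.norm(E[0]-E[1]),'mid',E.mean(0))
B=fray([(241.0,176),(270.5,176)],c,.187);print('band',B,np.linalg.norm(B[0]-B[1]),'mid',B.mean(0))
B=fray([(241.0,160),(270.9,160)],c,.18);print(B.mean(0))
T=fray([(258.6,125),(256,225)],c,.15);print(T)
W=fcloud(np.load("pics/w1.npy"),c);p=cv2.imread("pics/w1.png")
# band top mid-line
m=(W[...,2]>.178)&(W[...,2]<.2)&(abs(W[...,1]+.2)<.04)&(abs(W[...,0]-.575)<.03);P=W[m];print(len(P),P.mean(0),P.min(0),P.max(0))
```

```text
[ 0.57709682 -0.14186639  0.1645    ] [ 0.56574755 -0.27082549  0.1645    ] yaw -5.02945876913396
bare ends [[ 0.58355562 -0.09270732  0.17      ]
 [ 0.56505025 -0.29965547  0.17      ]] 0.20777387614060633 mid [ 0.57430293 -0.1961814   0.17      ]
band [[ 0.57736269 -0.1833786   0.187     ]
 [ 0.57477163 -0.21242254  0.187     ]] 0.029159292970694136 mid [ 0.57606716 -0.19790057  0.187     ]
[ 0.59062825 -0.19936978  0.18      ]
[[ 0.62216722 -0.20484087  0.15      ]
 [ 0.5056147  -0.19140813  0.15      ]]
1735 [ 0.57702291 -0.19815275  0.18474621] [ 0.54503584 -0.21546797  0.17821155] [ 0.60498267 -0.1808278   0.18887819]
```

Run:
```python
from h import *
from cell import env,kin,camera,calibration
yaw=np.radians(-5.03);yd=np.array([-np.sin(yaw),np.cos(yaw),0]);C=np.array([.5723,-.196,0])
def at(l,z):return C+yd*l+[0,0,z]
env.movel(at(-.002,.29),.2,rot=down(yaw))
hit=env.movel(at(-.002,.250),.06,stop_force=6);s=env.get_state();print('down',hit,s['tcp_pos'],s['force'].round(2))
env.grip(0.0,20);s=env.get_state();print('grip',s['opening'],s['force'].round(2),s['tcp_pos'],s['time'])
if .02<s['opening']<.04:
    z=s['tcp_pos'][2]
    hit=env.movel(at(-.097,.250),.05,stop_force=6);s=env.get_state();print('slide',hit,s['force'].round(2),s['tcp_pos'],'local',(np.array(s['tcp_pos'])-C)@yd,s['time'])
p,d=camera("side");cv2.imwrite("pics/s2.png",p)
p,d=camera("wrist");cv2.imwrite("pics/w2.png",p)
```

```text
down False [ 0.57230024 -0.19805635  0.25013727] [-0.02 -0.4   0.14]
grip 0.029185994458985405 [-0.75 -0.58  1.56] [ 0.57224458 -0.19787603  0.25029394] 4.375
slide True [0.38 1.49 4.1 ] [ 0.56539597 -0.27680366  0.25027545] local -0.0810978070938581 5.7917
```

View pics/w2.png

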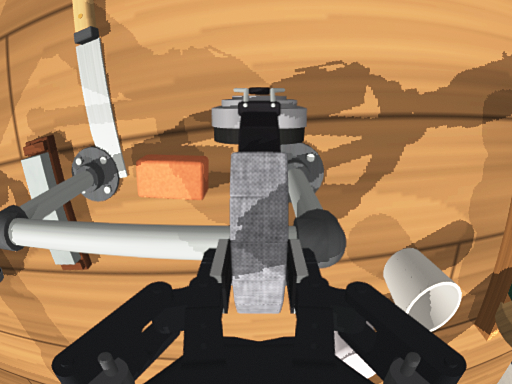

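View pics/s2.png

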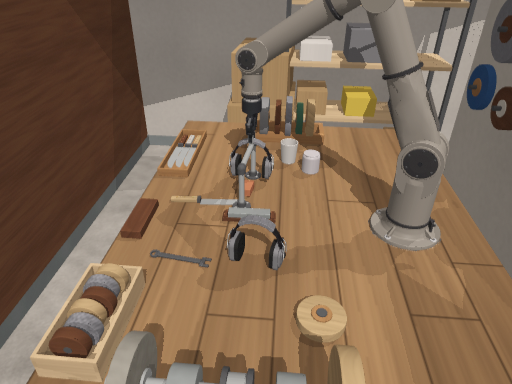

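The gripped slide stopped 8 mm short, at −81 mm with an upward force. The leading finger has probably touched the elbow collar. I'll back off a little, release, and push the last bit from the other side with shut fingers.

Run:
```python
from h import *
from cell import env,kin,camera,calibration
yaw=np.radians(-5.03);yd=np.array([-np.sin(yaw),np.cos(yaw),0]);C=np.array([.5723,-.196,0])
def at(l,z):return C+yd*l+[0,0,z]
def loc():
    s=env.get_state();return np.round((np.array(s['tcp_pos'])-C)@yd,4),np.round(s['tcp_pos'],4),s['force'].round(2),round(s['time'],2)
env.movel(at(-.071,.250),.06);print(loc())
env.grip(.042);print(loc())
env.movel(at(-.071,.30),.12);print(loc())
env.grip(0.0)
env.movel(at(-.018,.29),.15)
print(env.movel(at(-.018,.2505),.08,stop_force=6),loc())
print(env.movel(at(-.085,.2505),.04,stop_force=5),loc())
p,d=camera("wrist");cv2.imwrite("pics/w3.png",p)
p,d=camera("side");cv2.imwrite("pics/s3.png",p)
```

```text
(np.float64(-0.0722), array([ 0.5658, -0.2679,  0.2503]), array([-0.92, -3.2 ,  4.83]), 6.17)
(np.float64(-0.0702), array([ 0.5659, -0.2659,  0.2493]), array([-0.97, -0.34, -0.45]), 6.45)
(np.float64(-0.0708), array([ 0.5659, -0.2665,  0.2997]), array([-0.83,  1.27, -0.22]), 7.02)
False (np.float64(-0.018), array([ 0.5708, -0.214 ,  0.2503]), array([0.18, 0.86, 0.68]), 8.64)
True (np.float64(-0.0603), array([ 0.567 , -0.256 ,  0.2502]), array([0.39, 1.93, 2.67]), 9.71)
```

View pics/w3.png

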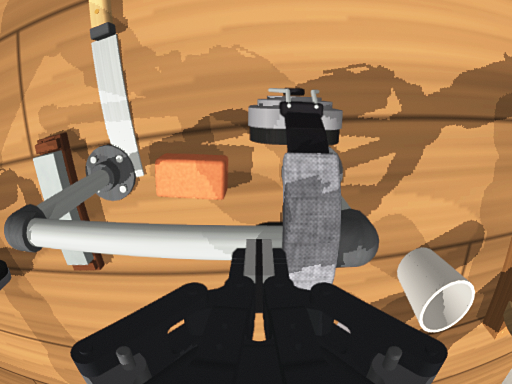

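The shut fingers stopped against the band at −60 mm, which puts the crown at about −89 mm, against the collar. I'll retreat, look at it from above, then go over to the standing pair.

Run:
```python
from h import *
from cell import env,kin,camera,calibration
yaw=np.radians(-5.03);yd=np.array([-np.sin(yaw),np.cos(yaw),0]);C=np.array([.5723,-.196,0])
def at(l,z):return C+yd*l+[0,0,z]
env.movel(at(-.04,.2505),.05)
env.movel(at(-.03,.40),.2)
env.dwell(.2)
c=calibration("wrist");p,d=camera("wrist");cv2.imwrite("pics/w4.png",p);np.savez("pics/w4cal.npz",**c)
env.reach([.505,.218,.38],down(np.radians(-12)));env.grip(.085)
env.dwell(.2)
c=calibration("wrist");p,d=camera("wrist");cv2.imwrite("pics/w5.png",p);np.save("pics/w5.npy",d);np.savez("pics/w5cal.npz",**c)
print(env.get_state()['time'],env.get_state()['tcp_pos'])
```

```text
14.1833 [0.5049723  0.21801572 0.37998209]
```

View pics/w4.png

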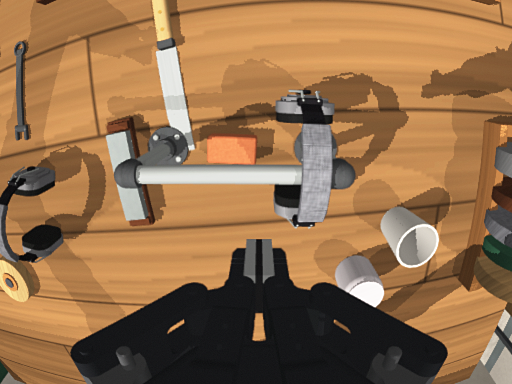

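View pics/w5.png

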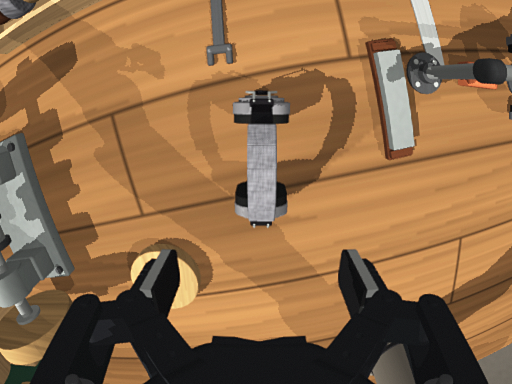

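w4 shows the hung band (columns 301–331) right against the right-hand collar. w5 shows the standing pair, with its band at columns 248–276 and its cups at rows ~107 and ~203.

Run:
```python
from h import *
c=np.load("pics/w5cal.npz");p=cv2.imread("pics/w5.png");d=np.load("pics/w5.npy");W=fcloud(d,c)
hsv=cv2.cvtColor(p,cv2.COLOR_BGR2HSV)
roi=(abs(W[...,0]-.505)<.07)&(abs(W[...,1]-.218)<.05)&(d>0)
# band midline & edges per row at its own height
pts=[]
for v in range(126,224,4):
    m=roi[v]&(W[v,:,2]>.12)&(hsv[v,:,1]<40)&(hsv[v,:,2]>100)
    u=np.where(m)[0]
    if len(u)<15: continue
    z=np.median(W[v,u,2]);e=fray([(u.min()-.5,v),(u.max()+.5,v)],c,z)
    pts.append((*e.mean(0),np.linalg.norm(e[0]-e[1])))
P=np.array(pts);print(P.round(4))
f=np.polyfit(P[:,0],P[:,1],1);print('yaw',np.degrees(np.arctan(f[0])))
T=W[roi&(W[...,2]>.158)];print('top',len(T),T.mean(0),T.min(0),T.max(0))
# hung after
c4=np.load("pics/w4cal.npz");h=cv2.cvtColor(cv2.imread("pics/w4.png"),cv2.COLOR_BGR2HSV)
for v in (150,174,178):
  print(v,[(u,int(h[v,u,2]),int(h[v,u,1])) for u in list(range(297,305))+list(range(326,338))])
```

```text
[[0.5552 0.2046 0.1434 0.0288]
 [0.5514 0.2054 0.1457 0.0287]
 [0.5477 0.2063 0.1483 0.0285]
 [0.5441 0.2076 0.1509 0.0293]
 [0.5405 0.2083 0.1532 0.0292]
 [0.5367 0.2086 0.1554 0.0281]
 [0.5329 0.2095 0.1563 0.0301]
 [0.5291 0.2103 0.1577 0.03  ]
 [0.5253 0.2111 0.1587 0.03  ]
 [0.5216 0.2119 0.1599 0.03  ]
 [0.5178 0.2127 0.1609 0.03  ]
 [0.514  0.214  0.1614 0.0291]
 [0.5098 0.2144 0.1615 0.0302]
 [0.5058 0.2157 0.1616 0.0293]
 [0.5017 0.2166 0.1616 0.0294]
 [0.4975 0.2175 0.1615 0.0295]
 [0.4932 0.2179 0.1614 0.0287]
 [0.4886 0.2188 0.1605 0.0289]
 [0.4837 0.2198 0.1589 0.0292]
 [0.4786 0.2209 0.1569 0.0295]
 [0.4738 0.2224 0.1556 0.0287]
 [0.4684 0.2235 0.1533 0.0291]
 [0.4619 0.2248 0.1488 0.0297]
 [0.4552 0.2262 0.1444 0.0303]]
yaw -12.087527845279855
top 18637 [0.5165374  0.21641073 0.36532659] [0.47781665 0.16800015 0.15800458] [0.5326964  0.26799793 0.40947865]
150 [(297, 107, 7), (298, 107, 5), (299, 105, 5), (300, 101, 5), (301, 94, 5), (302, 102, 8), (303, 144, 7), (304, 164, 6), (326, 185, 6), (327, 178, 4), (328, 184, 7), (329, 180, 7), (330, 175, 6), (331, 150, 5), (332, 80, 6), (333, 108, 5), (334, 110, 7), (335, 104, 5), (336, 106, 43), (337, 120, 149)]
174 [(297, 213, 8), (298, 211, 7), (299, 212, 6), (300, 216, 8), (301, 194, 8), (302, 118, 6), (303, 149, 9), (304, 175, 6), (326, 194, 5), (327, 192, 5), (328, 195, 7), (329, 189, 7), (330, 181, 7), (331, 141, 9), (332, 81, 6), (333, 64, 4), (334, 68, 4), (335, 97, 0), (336, 108, 0), (337, 105, 2)]
178 [(297, 205, 7), (298, 205, 7), (299, 208, 9), (300, 201, 5), (301, 169, 6), (302, 125, 8), (303, 162, 6), (304, 176, 6), (326, 186, 5), (327, 191, 5), (328, 196, 5), (329, 188, 4), (330, 178, 6), (331, 120, 9), (332, 65, 4), (333, 62, 4), (334, 70, 7), (335, 103, 5), (336, 113, 7), (337, 108, 0)]
```

Run:
```python
from h import *
from cell import env,kin,camera,calibration
yaw=np.radians(-5.03);yd=np.array([-np.sin(yaw),np.cos(yaw),0]);C=np.array([.5723,-.196,0])
def at(l,z):return C+yd*l+[0,0,z]
yl=np.radians(-12.1);G=np.array([.5047,.2158,0])
def st():
    s=env.get_state();return np.round(s['tcp_pos'],4),s['force'].round(2),round(s['opening'],4),round(s['time'],2)
env.movel(G+[0,0,.27],.15,rot=down(yl))
print(env.movel(G+[0,0,.2245],.06,stop_force=6),st())
env.grip(0,40);print('grip',st())
env.movel(G+[0,0,.26],.08);print('lift',st())
env.movel(G+[0,0,.44],.2)
print(kin.inverse_kinematics(at(.02,.44),down(yaw)))
env.movel(at(.02,.44),.2,rot=down(yaw));env.dwell(.3);print(st())
c=calibration("wrist");p,d=camera("wrist");cv2.imwrite("pics/w6.png",p);np.savez("pics/w6cal.npz",**c);np.save("pics/w6.npy",d)
p,d=camera("side");cv2.imwrite("pics/s6.png",p)
```

```text
False (array([0.5049, 0.216 , 0.2248]), array([-0.2, -0.1,  0.6]), 0.0852, 15.97)
grip (array([0.5048, 0.2158, 0.2249]), array([-0.98, -1.43,  4.44]), 0.029, 16.52)
lift (array([0.5047, 0.2157, 0.2601]), array([-0.03, -0.  , -2.28]), 0.0292, 17.12)
[ 0.27107863  0.26372941 -0.09786747  1.55404182  0.02626328  1.32510748
 -1.48840114]
(array([ 0.574 , -0.1758,  0.44  ]), array([-0.81, -0.66, -2.3 ]), 0.0288, 20.61)
```

View pics/w6.png

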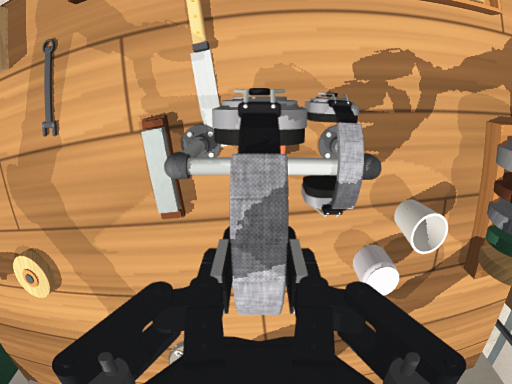

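View pics/s6.png

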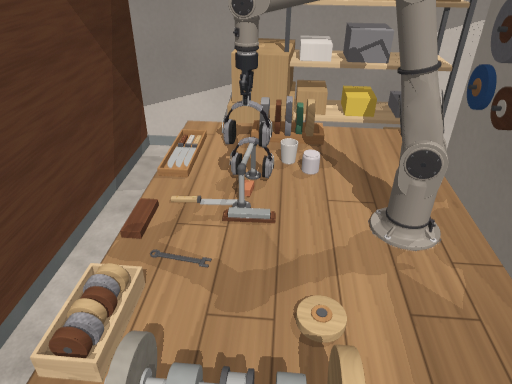

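The pair is held squarely (band at columns 232–288, 2.3 N load) above the bar, and the hung pair is still at the right-hand collar. Lowering now.

Run:
```python
from h import *
from cell import env,kin,camera,calibration
yaw=np.radians(-5.03);yd=np.array([-np.sin(yaw),np.cos(yaw),0]);C=np.array([.5723,-.196,0])
def at(l,z):return C+yd*l+[0,0,z]
def st():
    s=env.get_state();return np.round(s['tcp_pos'],4),s['force'].round(2),s['torque'].round(3),round(s['opening'],4),round(s['time'],2)
print(env.movel(at(.02,.265),.12,stop_force=8),st())
env.dwell(.2)
print(env.movel(at(.02,.247),.02,stop_force=2.5),st())
p,d=camera("wrist");cv2.imwrite("pics/w7.png",p)
p,d=camera("side");cv2.imwrite("pics/s7.png",p[100:220,180:330].repeat(4,0).repeat(4,1))
```

```text
False (array([ 0.5745, -0.1762,  0.2658]), array([ 0.46,  0.32, -3.1 ]), array([ 0.083, -0.008,  0.005]), 0.0287, 22.32)
True (array([ 0.5739, -0.1761,  0.2498]), array([-0.46,  0.58,  3.21]), array([ 0.   ,  0.062, -0.039]), 0.0286, 23.23)
```

View pics/w7.png

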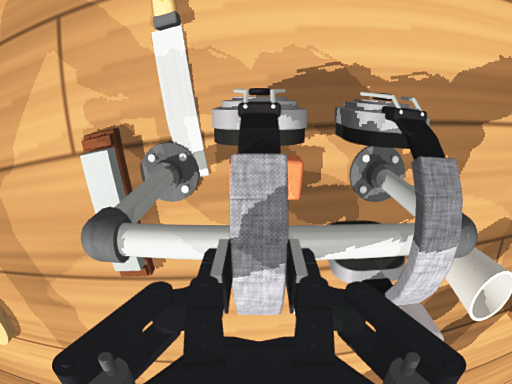

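View pics/s7.png

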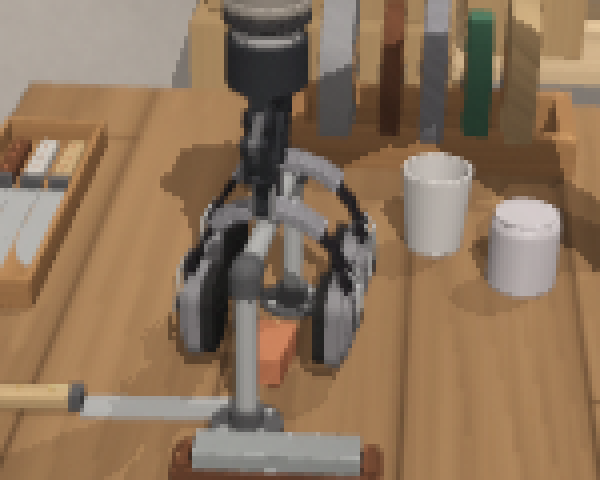

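Contact came at TCP z = 0.2498 (expected 0.2495), with one cup on each side of the bar. Releasing.

Run:
```python
from h import *
from cell import env,kin,camera,calibration
yaw=np.radians(-5.03);yd=np.array([-np.sin(yaw),np.cos(yaw),0]);C=np.array([.5723,-.196,0])
def at(l,z):return C+yd*l+[0,0,z]
env.grip(.048);env.dwell(.3)
env.movel(at(.02,.29),.05);env.movel(at(.0,.42),.2);env.dwell(.5)
for i in (0,1):
    c=calibration("wrist");p,d=camera("wrist");cv2.imwrite(f"pics/w8{i}.png",p);np.savez("pics/w8cal.npz",**c);np.save(f"pics/w8{i}.npy",d)
    p2,d2=camera("side");cv2.imwrite(f"pics/s8{i}.png",p2[100:220,180:330].repeat(4,0).repeat(4,1))
    env.dwell(.5)
    if i: print('max diff',np.abs(p.astype(int)-q)[60:240].max(),np.abs(p2.astype(int)-q2)[100:220,180:330].max())
    q,q2=p.astype(int),p2.astype(int)
print(env.get_state()['time'])
```

```text
max diff 106 39
27.4417
```

View pics/w81.png

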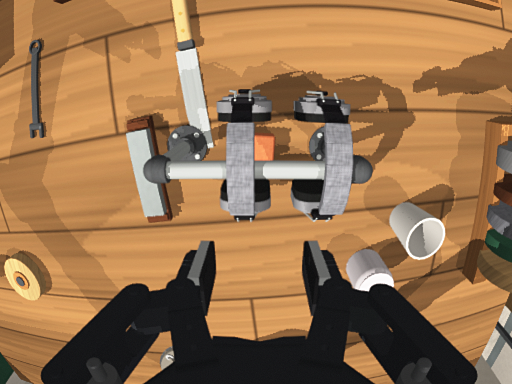

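View pics/s81.png

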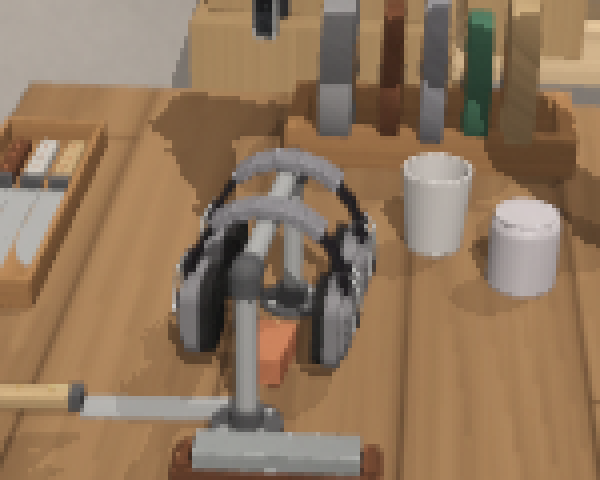

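Both pairs hang over the bar, with bands at columns 228–255 and 322–352. I'll check position, squareness and stillness numerically.

Run:
```python
from h import *
yaw=np.radians(-5.03);yd=np.array([-np.sin(yaw),np.cos(yaw)]);xd=np.array([np.cos(yaw),np.sin(yaw)]);C=np.array([.5723,-.196])
c=np.load("pics/w8cal.npz")
for i in (0,1):
    W=fcloud(np.load(f"pics/w8{i}.npy"),c);h=cv2.cvtColor(cv2.imread(f"pics/w8{i}.png"),cv2.COLOR_BGR2HSV)
    X=(W[...,:2]-C)@xd;Y=(W[...,:2]-C)@yd;Z=W[...,2]
    for n,a,b in (("new",-.02,.06),("hung",-.125,-.05)):
        m=(Y>a)&(Y<b)&(abs(X)<.065)&(Z>.14)&(Z<.2)&~((Z<.178)&(abs(X)<.02))
        pts=[]
        for v in range(100,240):
            u=np.where(m[v]&(h[v,:,1]<40)&(h[v,:,2]>100))[0]
            if len(u)<18: continue
            z=np.median(Z[v,u]);e=fray([(u.min()-.5,v),(u.max()+.5,v)],c,z)[:,:2]-C
            w=np.linalg.norm(e[0]-e[1])
            if w<.033: pts.append((e.mean(0)@xd,e.mean(0)@yd,z))
        P=np.array(pts);k=np.polyfit(P[:,0],P[:,1],1)
        # quadratic peak of height -> symmetric apex
        t=m&(Z>.183);
        zs=[np.polyfit(P[:,0],P[:,2],2)];apex=-zs[0][1]/2/zs[0][0]
        print(i,n,len(P),'y at bar',np.polyval(k,0).round(4),'yaw rel deg',np.degrees(np.arctan(k[0])).round(2),'apex x',apex.round(4),'zmax',P[:,2].max().round(4), 'z(+-45)',[np.interp(s,P[:,0][np.argsort(P[:,0])],P[:,2][np.argsort(P[:,0])]).round(4) for s in(-.045,.045)])
        # roll about bar-normal: crown top height vs y
        q=m&(Z>.18)&(abs(X)<.01);A=np.polyfit(Y[q],Z[q],1);print('   pitch along bar deg',np.degrees(np.arctan(A[0])).round(2))
a,b=[cv2.imread(f"pics/w8{i}.png").astype(int)for i in(0,1)];D=abs(a-b).max(2)[60:235];print((D>30).sum(),np.argwhere(D>30)[:8])
```

```text
0 new 92 y at bar 0.0204 yaw rel deg -0.25 apex x 0.0005 zmax 0.187 z(+-45) [np.float64(0.1728), np.float64(0.1735)]
   pitch along bar deg 0.7
0 hung 76 y at bar -0.0856 yaw rel deg -0.67 apex x 0.0 zmax 0.1873 z(+-45) [np.float64(0.1731), np.float64(0.173)]
   pitch along bar deg 3.53
1 new 92 y at bar 0.0204 yaw rel deg -0.25 apex x 0.0004 zmax 0.1871 z(+-45) [np.float64(0.1726), np.float64(0.1728)]
   pitch along bar deg 0.06
1 hung 77 y at bar -0.0856 yaw rel deg -0.63 apex x -0.0 zmax 0.1869 z(+-45) [np.float64(0.1732), np.float64(0.1731)]
   pitch along bar deg 1.93
187 [[  0 199]
 [  2   6]
 [  4   4]
 [  5 459]
 [  6 200]
 [  6 458]
 [  7 457]
 [  8 431]]
```

Run:
```python
from h import *
p=cv2.imread("pics/w81.png");cv2.imwrite("pics/w81c.png",cv2.resize(p[80:230,280:400],None,fx=4,fy=4,interpolation=0))
c=np.load("pics/w8cal.npz")
yaw=np.radians(-5.03);yd=np.array([-np.sin(yaw),np.cos(yaw)]);C=np.array([.5723,-.196])
h=cv2.cvtColor(p,cv2.COLOR_BGR2HSV)
for v in (167,172): print([(u,int(h[v,u,2])) for u in list(range(164,178))+list(range(320,328))+list(range(346,362))])
for u in (171,):print(((fray([(u,170)],c,.17)[0,:2]-C)@yd))
```

```text
[(164, 66), (165, 70), (166, 127), (167, 149), (168, 161), (169, 167), (170, 208), (171, 210), (172, 209), (173, 210), (174, 208), (175, 210), (176, 211), (177, 210), (320, 195), (321, 197), (322, 196), (323, 199), (324, 188), (325, 112), (326, 129), (327, 173), (346, 194), (347, 191), (348, 187), (349, 190), (350, 189), (351, 180), (352, 136), (353, 68), (354, 62), (355, 69), (356, 95), (357, 100), (358, 96), (359, 93), (360, 91), (361, 94)]
[(164, 77), (165, 74), (166, 138), (167, 153), (168, 158), (169, 166), (170, 237), (171, 236), (172, 234), (173, 234), (174, 234), (175, 234), (176, 234), (177, 234), (320, 208), (321, 208), (322, 211), (323, 212), (324, 174), (325, 115), (326, 136), (327, 177), (346, 192), (347, 187), (348, 190), (349, 195), (350, 190), (351, 178), (352, 105), (353, 65), (354, 69), (355, 99), (356, 112), (357, 109), (358, 105), (359, 107), (360, 110), (361, 109)]
0.10047876826640804
```

View pics/w81c.png

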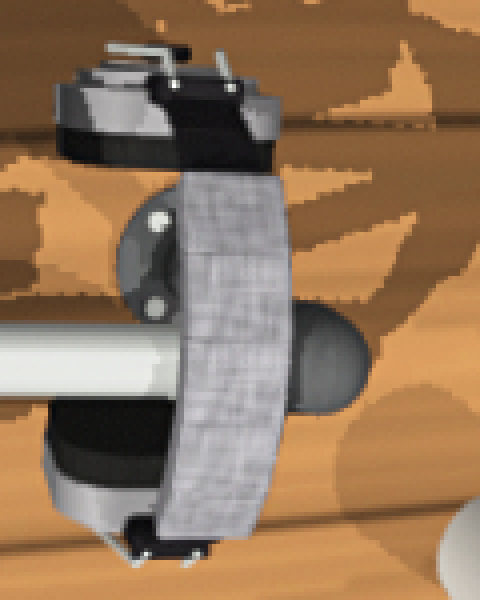

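By measurement the hung crown is at about −86 to −88 mm, and my bar centre is uncertain by about 2 mm. There is plenty of time, so I'll nudge it with shut fingers and a higher stop force to make sure it is against the collar.

Run:
```python
from h import *
from cell import env,kin,camera,calibration
yaw=np.radians(-5.03);yd=np.array([-np.sin(yaw),np.cos(yaw),0]);C=np.array([.5723,-.196,0])
def at(l,z):return C+yd*l+[0,0,z]
def st():
    s=env.get_state();return np.round((np.array(s['tcp_pos'])-C)@yd,4),np.round(s['tcp_pos'][2],4),s['force'].round(2),round(s['time'],2)
env.grip(0)
env.movel(at(-.044,.30),.15)
print(env.movel(at(-.044,.2515),.08,stop_force=6),st())
env.dwell(.2);print(st())
for k in range(10):
    h=env.movel(at(-.055-.001*k,.2515),.03,stop_force=9);env.dwell(.15);s=st();print(h,s)
    if h or s[2][1]>6: break
env.movel(at(-.046,.2515),.05)
env.movel(at(-.044,.30),.1);env.movel(at(0,.42),.2);env.dwell(.8)
c=calibration("wrist");p,d=camera("wrist");cv2.imwrite("pics/w9.png",p);np.savez("pics/w9cal.npz",**c)
p2,d2=camera("scene");cv2.imwrite("pics/sc9.png",p2)
h=cv2.cvtColor(p,cv2.COLOR_BGR2HSV);print([(u,int(h[172,u,2])) for u in list(range(322,328))+list(range(348,358))])
print(env.get_state()['time'])
```

```text
False (np.float64(-0.0441), np.float64(0.2516), array([0.34, 0.24, 1.23]), 29.72)
(np.float64(-0.0441), np.float64(0.2521), array([-0.72,  0.27,  0.23]), 29.92)
False (np.float64(-0.0548), np.float64(0.2515), array([ 0.24, -0.99,  0.12]), 30.58)
False (np.float64(-0.056), np.float64(0.2515), array([ 0.54, -0.39,  0.12]), 30.98)
False (np.float64(-0.057), np.float64(0.2515), array([ 0.04,  0.8 , -0.21]), 31.38)
False (np.float64(-0.058), np.float64(0.2515), array([ 0.9 , -0.58,  0.63]), 31.78)
False (np.float64(-0.059), np.float64(0.2515), array([0.94, 0.11, 0.12]), 32.18)
False (np.float64(-0.06), np.float64(0.2515), array([-0.75, -0.42, -0.26]), 32.58)
False (np.float64(-0.0605), np.float64(0.2515), array([-1.18,  3.06,  0.29]), 32.98)
False (np.float64(-0.0607), np.float64(0.2515), array([-1.16,  5.26,  0.72]), 33.38)
False (np.float64(-0.0609), np.float64(0.2514), array([0.07, 6.58, 1.45]), 33.78)
[(322, 210), (323, 211), (324, 176), (325, 115), (326, 138), (327, 177), (348, 187), (349, 194), (350, 191), (351, 178), (352, 104), (353, 62), (354, 69), (355, 99), (356, 113), (357, 110)]
36.6
```

View pics/w9.png

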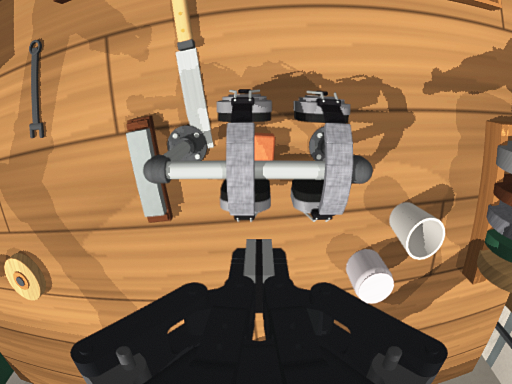

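View pics/sc9.png

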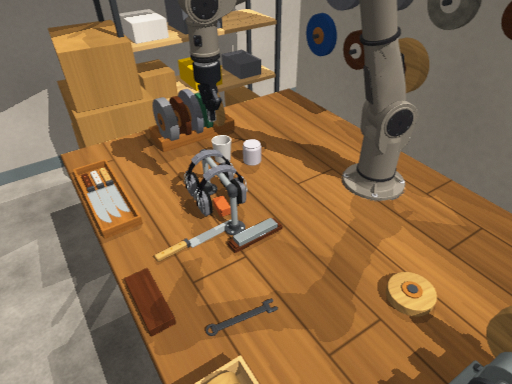

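The force rose steadily from 3 to 6.6 N with the tool almost stopped, so the pair is hard against the collar. Both pairs are at the same pixel positions as before and nothing else has moved. Handing in.

```bash
python3 -c "
from cell import env,job
env.dwell(.5);job.job_done();print(env.get_state()['time'])"
```

```text
the job is handed in; nothing more can be done
the job is handed in; nothing more can be done
```

The hanging pair is now hard against the collar at the −y end of the bar, and the other pair hangs beside it, lowered on until it touched and then released. I handed the job in at about 37 s of the 61 s allowed.

**Slide:** I gripped the hanging pair and slid it along the bar. That stopped about 8 mm short, probably because a finger touched the elbow collar. I backed off, let go, and pushed it the rest of the way with shut fingers.

**End position:** A last push met a firm stop, with the force rising to 6.6 N and almost no movement. The camera put the crown at −86 mm rather than the expected −89 mm. I put that down to about 2 mm of uncertainty in my rail centre, because the band shows against the collar in the picture.

**Second pair:** It touched the bar with the tool at a height of 249.8 mm, against 249.5 mm expected. It hangs 20 mm to the +y side of the middle, within 0.3° of square, level, with one cup on each side.

**Final checks:**
- **Hanging pair:** it is turned about 0.7° from square.
- **Stillness:** neither pair's measured position changed between two looks about half a second apart. The raw images did differ at some scattered pixels, and I did not trace why. The lengthwise tilt reading was noisy, 2–3.5° on the hanging pair.
- **Other things:** by eye, everything else on the bench looks where it was.

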